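# Complete the assortment tub and snap its lid home

## Robot

A 7-joint arm with a two-finger parallel gripper is mounted at the origin on the work surface. World frame = base frame: x ahead of the robot, y to its left, z up, the work surface at z = 0. Lengths are in m, angles in rad, forces in N, time in s.
With the tool pointing down it reaches from about 0.4 to 0.75 m from the base axis. Payload 19.5 kg.
Tool frame: the origin (TCP) lies midway between the tips of the shut fingers; the grasp point (between the pads) lies behind it (ctrl.pinch_z is the z of the grasp point in the tool frame, in m); z points along the fingers, y is the direction in which the jaws open and shut (so a half turn about z gives the same grasp; the last joint's range is limited). The gripper opens to 85 mm and grips with 20 to 120 N. Pads are 22 mm wide; open, the fingers measure 114 mm over their backs; the gripper's body (76 mm by 85 mm) begins 54 mm behind the grasp point. The pads swing forward as they close: fully open they stand 13 mm farther back than shut.
Start: joints at [-1.353, 0.707, -0.028, 1.485, 0.022, 0.951, -0.075], TCP at [0.148, 0.556, 0.231] pointing down, gripper open.
Joint ranges: [-2.71, 2.71], [-0.32, 2.16], [-1.57, 1.52], [0, 2.45], [-1.46, 4.6], [0, 2.02], [-2.83, 2.83]. Speed limits (rad/s): [1.89, 1.89, 2.57, 2.57, 3.01, 3.01, 3.01].

## Interface

Orientations are given as a unit quaternion [x, y, z, w].
In Python, from cell import ctrl, imaging, ticket, models gives the robot as it stands. The module is installed in compiled form; this text tells all that it offers.
- The arm moves only by the shell command python3 -m jog 'ROWS' [OPENING] [FORCE]. ROWS is JSON, one flat list of numbers, 6 for each row, row after row: the shift along the world's x, y, z in m, then the turn, a rotation vector about the world's x, y, z in degrees. A call has 1 to 10 rows; each row shifts and turns the commanded pose from where the row before left it; what a row does not reach is not made up. A row lasts 1/8 s, in which the tool goes at most 62.5 mm and 10.7 degrees, less where a joint would pass 70% of its speed; a pose out of reach is approached as far as the arm can. A call with a gripper value outside its range is refused whole. OPENING is the finger opening in m, from 0 to 0.0854, set as the call begins (- or left out, the last holds). The fingers move at their own pace and stop on an object; FORCE is the grip in N (left out, the last holds). Time passes only in rows, so rows that do not move let the fingers close. It gives the time, the measured TCP pose, the force and the opening at its end, in the units of the state.
- ctrl.read_state(): the state, without advancing time (a new reading comes with each control period).
- imaging.grab_frame(name): name is "scene" or "top"; returns the picture (480x640x3 uint8, red, green, blue); there is no depth.
- imaging.calibration(name): a dict with "fov_y" (degrees; the focal length in pixels is half the picture's height over the tangent of half this angle, whatever the lens; pixels are square), "cx", "cy" (the principal point, pixels), "view" (4x4, takes a point from world to camera coordinates). Camera axes: x right, y down, z forward; pixel columns grow to the right and rows downward; lengths in m; the calibration is good to about 2 mm. A picture is of the moment at which its call begins. calibration takes no time and is no camera call.
- ticket.close_job(): hands the job in, once; it reports no verdict.
Trained networks look in the newest picture that a camera, given by its name, has taken for a name from the list of things; names that differ only in an ending like _2 or _b are one class to them, and where a whole thing is asked for, a point or a joint stands for the part that bears it (a point fixed in the world has none). Each returns a list of dicts, best first, with "conf" (0 to 1); they miss things now and then, are a little off and sometimes report something else, mostly with a low value. They report only what shows in the picture. A call takes as long as a camera call. They do not tell look-alikes from the thing itself.
- models.boxes_of(camera, name): "at" ([x, y, z] in m, in world coordinates, good to about 4 mm: the middle of the surface that is visible of it).
- models.masks_of(camera, name): "pixels" (480x640 bool, what is visible of it).
- models.place_of(camera, name): "at" ([x, y, z] in m, in world coordinates, good to about 4 mm: a listed point, or the origin of a listed thing).
The state is a dict: "t": time; "joint_pos": joint angles; "qvel": joint speeds; "joint_efforts": joint torques, N m; "eef_pos": TCP position; "orientation": TCP orientation; "ft_force": force on the tool from outside, world axes, zero at the start; "ft_torque": the same for the moment, N m; "width": finger opening in m.
Only numpy, scipy, OpenCV 4.12 (cv2) and the standard library are available. Lean on these libraries where they do the work, as an engineer would, in place of code of your own. Each camera call takes 0.05 s, during which the arm holds its last target. There are 200 camera calls.

## Task

The assortment tub lacks its amber fruit-paste bar: take that bar from the green board and drop it into the tub's empty middle place, so that it lies flat on the bottom. Then swing the lid over and press down on its free edge until the lid has pushed both blue catches down and is fully shut, flush on the rim all along. Leave the other bars and everything else on the bench where they are.

Things in the scene. Friction and masses are not known exactly. Their poses are not given: they have to be found in the camera images.
- amber_bar: loose firm bar of amber (orange-yellow) fruit paste, a block 60 x 36 x 20 mm, about 60 g, lying flat on the green board. Origin at the centre of its underside, x along the 60 mm length, y across the 36 mm width, z up.
- red_bar: loose red bar of the same size on the green board, to be left alone. Origin and axes as for the amber bar.
- dark_bar: loose dark purple bar of the same size on the green board, to be left alone. Origin and axes as for the amber bar.
- board: fixed green board 170 (x) x 280 (y) x 10 mm on which the three bars lie side by side, 86 mm apart, in any order. Origin at the centre of its underside.
- tub: white tub held in a fixed nest (base plate 150 x 190 x 6 mm). Origin under its centre, on the table; +x points to the lid hinge (robot's left), y along its length. Outside 80 (x) x 150 (y) mm, walls 3, rim 41 mm above the table. Two 3 mm dividers (tops 25 mm above the table) make three places along y; the outer two hold a fixed red and a fixed dark bar, tops 29 mm above the table.
- empty_place (a point): centre of the floor of the empty middle place, 74 (x) x 46 (y) mm, 9 mm above the table; same axes as the tub. The bar's 60 mm length goes along x.
- lid (a joint): stiff hinge of the lid, rad: 0 shut (level on the rim), grows as it opens, 1.57 upright, limit 2.4; starts at 2.0 to 2.25, stays where left. Lid: white plate with blue free edge, 156 mm along the hinge, reaching 98 mm from it, 5 mm thick. Swung over, it meets the two raised catches at about 0.08 rad; from there about 8 N on its free edge sends it home.
- lid_hinge (a point): middle of the hinge axis, 41 mm above the table, 40 mm from the tub's centre along tub +x. Turns with the lid: y is the hinge axis, -x points along the lid to its free edge, z out of its outer face (upper one when shut). The lid's underside lies at z = 0, its outer face at z = 5 mm.
- lid_edge (a point): point on the lid's outer face in the middle of the blue free edge, 90 mm from the hinge axis; the place to press. It turns with the lid.
- catch (a joint): two joined blue snap catches before the tub's -x wall (46 mm from the tub's centre, 50 mm either side of the middle), m: 0 raised (tops 7 mm above the rim), grows as they are pushed down, 0.006 to 0.007 with the lid home; they stay where pushed. To be pushed by the lid only.
- tape_roll: cardboard roll standing flat, 90 mm across, 45 mm high; bystander. Origin at its underside.
- spatula: spatula lying on the table beyond the board; bystander. Origin at its underside.
- cup: blue cup 76 mm across, 85 mm high; bystander. Origin at its underside.
- wrapped_stack: wrapped stack of three red bars, 70 x 44 x 62 mm; bystander. Origin at the centre of its underside.
There are look-alikes about, which are no part of the job. Leave any purple look-alike of the tub alone. Leave any grey look-alike of the amber_bar alone.

How it is judged:
By the outcome, as a careful person would: the job done as asked, in the order asked, and still so for the second after the job is handed in, with the robot touching nothing.
It also fails if it takes over 45 s, if anything falls off the work surface, if the arm or the gripper's body presses on something with over 40 N, if the wrist force passes 120 N, or if a joint passes its speed limit or range.

## Working session

There is one attempt and no reset: what is moved stays moved. The work goes in short steps, Python scripts to look and compute and a shell command to move; the robot and the scene stay as the last step left them, time stands still between calls to the robot, and variables do not carry over. Pictures are saved under pics/ and viewed, about 8 in all and at most 12, crops included, and the job is handed in when it is done.

```bash
mkdir -p pics; python3 - <<'E'
from cell import ctrl, imaging, ticket, models
import cv2,numpy as np
s=ctrl.read_state();print({k:np.round(v,3) for k,v in s.items()},ctrl.pinch_z)
for c in("scene","top"):
    im=imaging.grab_frame(c);cv2.imwrite(f"pics/{c}0.png",im[...,::-1])
    k=imaging.calibration(c);print(c,k)
    for n in("amber_bar","red_bar","dark_bar","board","tub","empty_place","lid_hinge","lid_edge","cup","tape_roll","wrapped_stack","spatula"):
        print(n,[(np.round(d["at"],3).tolist(),round(d["conf"],2)) for d in models.place_of(c,n)[:3]])
E
```

```text
{'t': np.float64(0.0), 'joint_pos': array([-1.353,  0.707, -0.028,  1.485,  0.022,  0.951, -0.075]), 'qvel': array([-0.   ,  0.   ,  0.001,  0.   , -0.   , -0.002, -0.001]), 'joint_efforts': array([-1.0000e-03, -8.8320e+01,  1.2340e+00, -2.3616e+01,  1.7000e-02,
        7.0000e-03,  0.0000e+00]), 'eef_pos': array([0.148, 0.555, 0.231]), 'orientation': array([ 0.13 ,  0.992, -0.001, -0.   ]), 'ft_force': array([-0.53 , -0.098, -0.295]), 'ft_torque': array([-0.022,  0.046,  0.009]), 'width': np.float64(0.086)} -0.0187
scene {'fov_y': 45.40560593637012, 'cx': 329.2073133604859, 'cy': 235.54338788716973, 'view': array([[ 0.76130272,  0.64821506,  0.01534294, -0.36389599],
       [ 0.53940244, -0.62002085, -0.56975358, -0.24328047],
       [-0.35980991,  0.44203097, -0.82167235,  1.38698891],
       [ 0.        ,  0.        ,  0.        ,  1.        ]])}
amber_bar [([0.504, -0.207, 0.009], 0.84), ([0.349, -0.418, -0.0], 0.73), ([0.319, -0.122, -0.002], 0.59)]
red_bar [([0.534, -0.128, 0.009], 0.92)]
dark_bar [([0.487, -0.295, 0.012], 0.61)]
board [([0.503, -0.213, -0.002], 0.83)]
tub [([0
[... 977 characters left out ...]
0.97), ([0.497, -0.211, 0.012], 0.88), ([0.321, -0.123, 0.002], 0.81)]
red_bar [([0.533, -0.126, 0.012], 0.71), ([0.485, -0.295, 0.012], 0.27), ([0.451, 0.4, -0.003], 0.25)]
dark_bar [([0.486, -0.298, 0.01], 0.79)]
board [([0.498, -0.21, -0.005], 0.68)]
tub [([0.189, -0.277, 0.001], 0.63), ([0.527, 0.16, -0.001], 0.56)]
empty_place [([0.531, 0.164, 0.01], 0.91)]
lid_hinge [([0.536, 0.205, 0.042], 0.7), ([0.19, -0.234, 0.037], 0.65)]
lid_edge [([0.536, 0.25, 0.112], 0.57), ([0.197, -0.325, 0.048], 0.56)]
cup [([0.45, 0.399, 0.0], 0.7)]
tape_roll [([0.748, -0.082, -0.0], 0.74)]
wrapped_stack [([0.363, 0.263, -0.001], 0.72)]
spatula [([0.732, -0.28, 0.004], 0.57), ([0.529, 0.162, 0.011], 0.22)]
```

View pics/scene0.png

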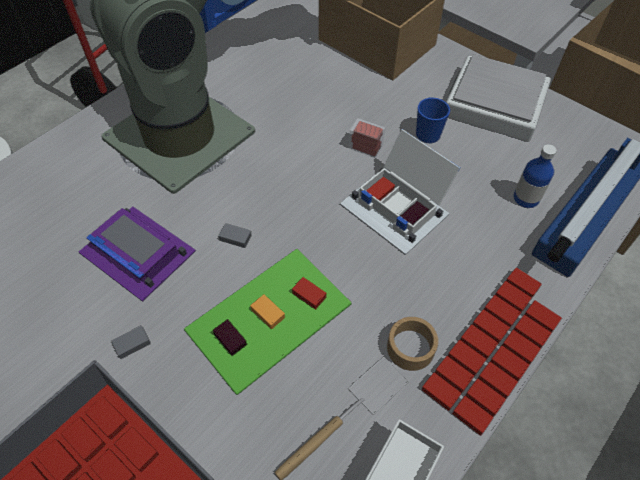

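View pics/top0.png

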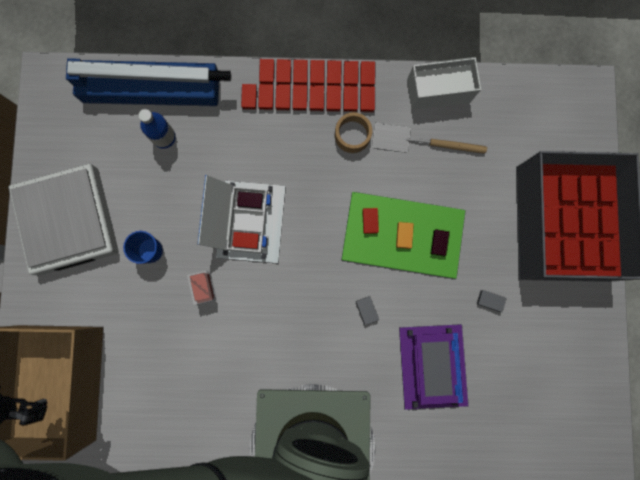

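The scene view shows the amber bar at (268,311), between the dark and red bars on the board. The real tub is at about (400,205) with its lid leaning back and open. The purple tub and the grey bars are decoys. Next I need the yaws.

```bash
cat > h.py <<'E'
import cv2,numpy as np
from cell import ctrl, imaging, models
def cam(c):
    k=imaging.calibration(c);return 240/np.tan(np.radians(k["fov_y"]/2)),k["cx"],k["cy"],np.array(k["view"])
def proj(c,P):
    f,cx,cy,V=cam(c);q=np.atleast_2d(P)@V[:3,:3].T+V[:3,3];return q[:,:2]/q[:,2:]*f+[cx,cy]
def back(c,uv,z):
    f,cx,cy,V=cam(c);uv=np.atleast_2d(uv).astype(float);d=np.c_[(uv-[cx,cy])/f,np.ones(len(uv))]@V[:3,:3]
    o=-V[:3,:3].T@V[:3,3];return o+d*((z-o[2])/d[:,2:])
def blobs(im,lo,hi,roi,minA=15):
    m=cv2.inRange(cv2.cvtColor(im,cv2.COLOR_RGB2HSV),lo,hi);r=np.zeros_like(m);x0,y0,x1,y1=roi;r[y0:y1,x0:x1]=m[y0:y1,x0:x1]
    n,l,s,c=cv2.connectedComponentsWithStats(r)
    return [(c[i],np.argwhere(l==i)[:,::-1]) for i in range(1,n) if s[i,4]>=minA]
E
python3 - <<'E'
from h import *
I={c:cv2.imread(f"pics/{c}0.png")[...,::-1].copy() for c in("scene","top")}
def rect(c,p,z):
    P=back(c,p,z)[:,:2]*1000;r=cv2.minAreaRect(P.astype(np.float32));return np.round(r[0],1),np.round(r[1],1),round(r[2],1)
for c,roi in(("top",(340,190,470,280)),("scene",(185,250,350,390))):
    for n,lo,hi in(("amber",(12,120,90),(28,255,255)),):
        for cc,p in blobs(I[c],lo,hi,roi): print(c,n,cc,len(p),rect(c,p,.030))
for c,roi in(("top",(225,175,290,265)),("scene",(340,165,450,250))):
    for n,lo,hi,z in(("red",(0,120,60),(8,255,255),.029),("dark",(130,50,10),(179,255,110),.029),("blue",(105,120,50),(125,255,255),.045)):
        for cc,p in blobs(I[c],lo,hi,roi,10): print(c,n,cc,len(p),rect(c,p,z))
a=cv2.resize(I["top"][165:275,190:295],None,fx=5,fy=5,interpolation=cv2.INTER_CUBIC)
b=cv2.resize(I["scene"][120:255,335:465],None,fx=4,fy=4,interpolation=cv2.INTER_CUBIC)
cv2.imwrite("pics/a.png",a[...,::-1]);cv2.imwrite("pics/b.png",b[...,::-1])
E
```

```text
top amber [372.         209.04761905] 21 (array([ 560.8, -129.9]), array([35.4, 13.7]), 71.2)
top amber [404.43187661 234.84061697] 389 (array([ 499.9, -210. ]), array([37. , 60.4]), 86.0)
scene amber [267.87563025 310.59495798] 595 (array([ 503.8, -210.8]), array([38. , 66.6]), 83.9)
top red [245.05722071 239.65122616] 367 (array([480.9, 167.7]), array([59.1, 35.1]), 85.9)
top dark [249.4548105  199.44023324] 343 (array([577.5, 161.2]), array([57.7, 35. ]), 87.0)
top blue [268.  199.5] 30 (array([575.5, 115. ]), array([21.6,  4.7]), 1.6)
top blue [264.         241.58333333] 36 (array([475.6, 121.3]), array([ 8.5, 21.6]), 82.3)
scene red [381.15273775 187.99135447] 347 (array([483. , 170.8]), array([56.3, 38.7]), 86.1)
scene dark [414.46687697 212.30283912] 317 (array([577.7, 164.1]), array([56.7, 32.7]), 86.0)
scene blue [366.01086957 196.39130435] 92 (array([478.3, 118.8]), array([21.2, 32.8]), 85.8)
scene blue [401.43 222.72] 100 (array([577.4, 112.1]), array([29.2, 22.7]), 1.4)
```

View pics/a.png

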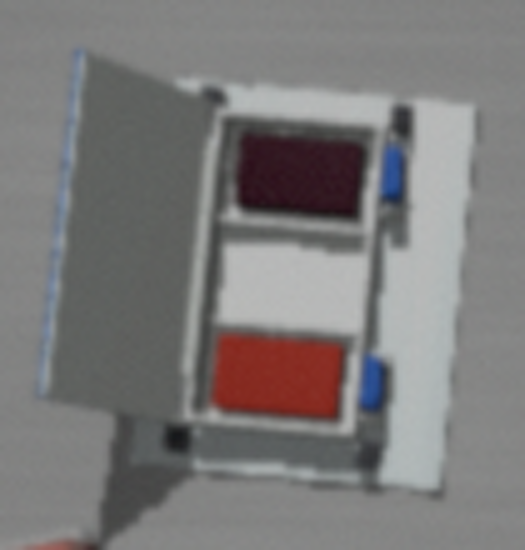

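The crop shows the empty middle place at about (293,287), with the dark bar above it and the red bar below.

- **Tub:** centre about (0.530, 0.165), yaw about 86°.
- **Amber bar:** centre about (0.501, -0.2105), length along about -5°.

The fingers are too thick to fit between the dividers. I'll grip only the top 10 mm of the bar and release with the fingertips above the neighbouring bars.

```bash
python3 -m jog '[35,0,0]' 9 2>&1 | head -3; python3 -m jog '[0.035,-0.040,0.002,0,0,1, 0.035,-0.040,0.002,0,0,1, 0.035,-0.040,0.002,0,0,1, 0.035,-0.040,0.002,0,0,1, 0.035,-0.040,0.002,0,0,1, 0.035,-0.040,0,0,0,1, 0.035,-0.040,0,0,0,1, 0.035,-0.040,0,0,0,1, 0.035,-0.040,0,0,0,1, 0.035,-0.040,0,0,0,1]' 0.065 40
python3 -m jog '[0,-0.045,0,0,0,0, 0,-0.045,0,0,0,0, 0,-0.045,0,0,0,0, 0,-0.045,-0.01,0,0,0, 0,-0.045,-0.02,0,0,0, 0,-0.045,-0.02,0,0,0, 0,-0.045,-0.03,0,0,0, 0,-0.045,-0.03,0,0,0, 0,0,0,0,0,0, 0,0,0,0,0,0]'
```

```text
schema error: expected a multiple of 6 numbers
t: 2.55
eef_pos: [0.4988, 0.1542, 0.2414]
orientation: [0.042, 0.999, 0.0, 0.0]
ft_force: [0.6, 0.5, -0.4]
width: 0.0648
t: 3.8
eef_pos: [0.4979, -0.2039, 0.1314]
orientation: [0.043, 0.999, 0.0, 0.0]
ft_force: [0.5, -0.2, 0.4]
width: 0.0647
```

```bash
python3 -m jog '[0.003,-0.006,-0.03,0,0,0, 0,0,-0.03,0,0,0, 0,0,-0.02,0,0,0, 0,0,0,0,0,0]'
python3 - <<'E'
from h import *
im=imaging.grab_frame("scene");t=imaging.grab_frame("top")
a=cv2.resize(im[225:375,190:340],(600,600),interpolation=cv2.INTER_CUBIC)[:, :]
b=cv2.resize(t[190:290,340:440],(200*2,400),interpolation=cv2.INTER_CUBIC)
a=cv2.resize(a,(400,400));cv2.imwrite("pics/c.png",np.hstack([a,b])[...,::-1])
E
```

```text
t: 4.3
eef_pos: [0.5008, -0.2092, 0.0511]
orientation: [0.042, 0.999, 0.0, -0.0]
ft_force: [-0.4, -0.6, 0.4]
width: 0.0651
```

View pics/c.png

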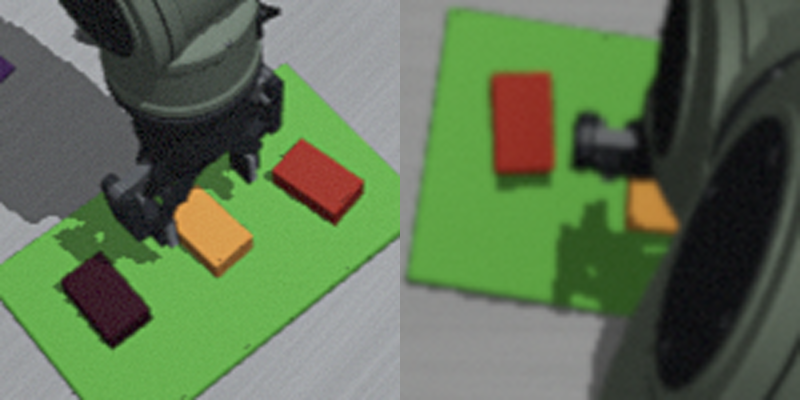

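The scene crop shows the fingertips at (165,240) and (248,175), on either side of the amber bar. Lowering and gripping.

```bash
python3 -m jog '[0,-0.001,-0.02,0,0,0, 0,0,-0.015,0,0,0, 0,0,0,0,0,0]'
python3 -m jog '[0,0,0,0,0,0, 0,0,0,0,0,0, 0,0,0,0,0,0, 0,0,0,0,0,0, 0,0,0,0,0,0, 0,0,0,0,0,0, 0,0,0,0,0,0, 0,0,0,0,0,0]' 0.025 40
```

```text
t: 4.78
eef_pos: [0.5005, -0.211, 0.016]
orientation: [0.043, 0.999, 0.0, -0.0]
ft_force: [0.9, 0.0, 1.2]
width: 0.065
t: 5.78
eef_pos: [0.501, -0.2114, 0.0171]
orientation: [0.043, 0.999, -0.0, 0.0]
ft_force: [-1.8, 0.1, 8.0]
width: 0.0349
```

```bash
python3 -m jog '[0,0,0.01,0,0,0, 0,0,0.03,0,0,0, 0,0,0.05,0,0,0, 0,0,0.05,0,0,0, 0,0,0.02,0,0,0, 0,0,0,0,0,0]'
python3 - <<'E'
from h import *
im=imaging.grab_frame("scene")
cv2.imwrite("pics/d.png",cv2.resize(im[150:370,170:390],(660,660),interpolation=cv2.INTER_CUBIC)[:600][...,::-1])
E
```

```text
t: 6.52
eef_pos: [0.5011, -0.2116, 0.1781]
orientation: [0.043, 0.999, -0.001, 0.001]
ft_force: [0.4, 0.1, -1.3]
width: 0.0348
```

View pics/d.png

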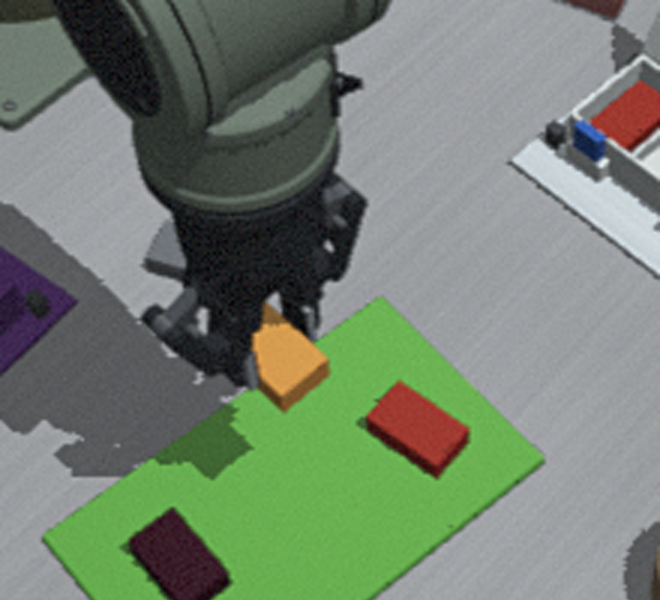

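The bar is held level, at (290,360) in the crop. Moving over the tub.

```bash
python3 -m jog '[0.004,0.042,0,0,0,-9.9, 0.004,0.042,0,0,0,-9.9, 0.004,0.042,0,0,0,-9.9, 0.004,0.042,0,0,0,-9.9, 0.003,0.042,0,0,0,-9.9, 0.003,0.042,0,0,0,-9.9, 0.003,0.042,0,0,0,-9.9, 0.002,0.042,0,0,0,-9.9, 0.002,0.040,0,0,0,-9.8, 0,0,0,0,0,0]'
python3 -m jog '[0,0,0,0,0,0]'
```

```text
t: 7.82
eef_pos: [0.5287, 0.1677, 0.1749]
orientation: [0.73, 0.684, -0.001, -0.001]
ft_force: [-0.2, -0.8, -0.7]
width: 0.0347
t: 7.95
eef_pos: [0.5294, 0.1639, 0.1756]
orientation: [0.73, 0.683, -0.001, 0.0]
ft_force: [-0.1, -0.9, -0.8]
width: 0.0353
```

```bash
python3 -m jog '[0.001,0.001,-0.04,0,0,0, 0,0,-0.04,0,0,0, 0,0,-0.03,0,0,0, 0,0,-0.015,0,0,0, 0,0,0,0,0,0, 0,0,0,0,0,0]'
python3 - <<'E'
from h import *
im=imaging.grab_frame("scene");t=imaging.grab_frame("top")
a=cv2.resize(im[140:260,340:460],(400,400),interpolation=cv2.INTER_CUBIC)
b=cv2.resize(t[165:275,190:300],(400,400),interpolation=cv2.INTER_CUBIC)
cv2.imwrite("pics/e.png",np.hstack([a,b])[...,::-1])
for c,i,roi in(("scene",im,(340,140,460,260)),("top",t,(190,165,300,275))):
  for cc,p in blobs(i,(12,120,60),(28,255,255),roi): print(c,cc,len(p))
  e=ctrl.read_state()["eef_pos"];print(proj(c,[e[0],e[1],e[2]+.013]))
E
```

```text
t: 8.7
eef_pos: [0.5312, 0.1655, 0.0523]
orientation: [0.731, 0.683, 0.001, 0.0]
ft_force: [-0.1, -0.0, -1.3]
width: 0.0349
scene [396.05681818 192.84090909] 352
[[399.47668189 189.89390544]]
top [256.11904762 218.33333333] 42
[[244.83458576 216.2837471 ]]
```

View pics/e.png

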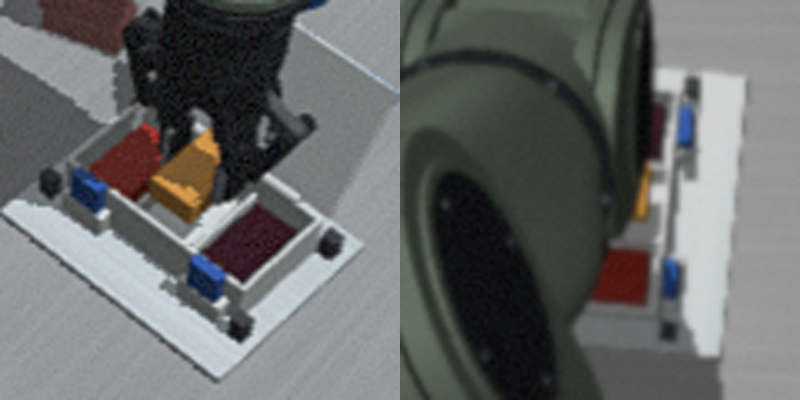

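The scene crop shows the bar over the middle place with its front end at (175,200), between the red and dark bars. I'll check its offset numerically.

```bash
python3 - <<'E'
from h import *
a=np.radians(86.1);ux=np.array([np.cos(a),np.sin(a)]);uy=np.array([-ux[1],ux[0]])
def pt(o,x,y,z): return np.r_[o+ux*x+uy*y,z]
o=np.array([.5312,.1655]);bz=.0453
for c,P0,S in(("scene",(340,140),120/400),("top",(190,165),110/400)):
    off=[0,0] if c=="scene" else [400,0]
    f=lambda P:np.round((proj(c,P)[0]-P0)/S+off,0)
    print(c,"bar front bottom/top corners",[f(pt(o,-.03,s*.018,bz+h)) for s in(1,-1) for h in(0,.02)])
    t=np.array([.530,.1655]);print("rim front outer corners",[f(pt(t,-.04,s*.075,.041)) for s in(1,-1)],"divider front top",[f(pt(t,-.037,s*.0245,.025)) for s in(1,-1)])
E
```

```text
scene bar front bottom/top corners [array([143., 197.]), array([146., 177.]), array([185., 228.]), array([189., 209.])]
rim front outer corners [array([ 65., 160.]), array([242., 292.])] divider front top [array([124., 215.]), array([181., 258.])]
top bar front bottom/top corners [array([647., 223.]), array([644., 218.]), array([652., 168.]), array([650., 163.])]
rim front outer corners [array([654., 314.]), array([677.,  86.])] divider front top [array([659., 240.]), array([667., 166.])]
```

```bash
python3 -m jog '[-0.001,-0.002,-0.01,0,0,0, 0,0,-0.008,0,0,0, 0,0,-0.005,0,0,0, 0,0,0,0,0,0, 0,0,0,0,0,0]'
python3 -m jog '[0,0,0,0,0,0, 0,0,0,0,0,0, 0,0,0,0,0,0, 0,0,0,0,0,0]' 0.055
```

```text
t: 9.43
eef_pos: [0.5298, 0.1637, 0.0284]
orientation: [0.731, 0.683, 0.0, 0.0]
ft_force: [-0.4, 0.3, -0.4]
width: 0.0347
t: 9.93
eef_pos: [0.5297, 0.1637, 0.0283]
orientation: [0.731, 0.683, -0.0, -0.0]
ft_force: [-0.3, 0.6, -0.2]
width: 0.0549
```

Released. Now raise, close the fingers, and pass over to behind the lid, then check the bar.

```bash
python3 -m jog '[0,0,0.02,0,0,0, 0,0,0.05,0,0,0, 0,0,0.06,0,0,0, 0,0,0.05,0,0,0, 0.002,0.03,0,0,0,0, 0.002,0.04,0,0,0,0, 0.002,0.04,0,0,0,0, 0.002,0.04,0,0,0,0, 0,0,0,0,0,0]'
python3 -m jog '[0,0,0,0,0,0]' 0.0
python3 - <<'E'
from h import *
im=imaging.grab_frame("scene");t=imaging.grab_frame("top")
a=cv2.resize(im[120:260,340:480],(400,400),interpolation=cv2.INTER_CUBIC)
b=cv2.resize(t[165:275,190:300],(400,400),interpolation=cv2.INTER_CUBIC)
cv2.imwrite("pics/f.png",np.hstack([a,b])[...,::-1])
for c,i,roi in(("scene",im,(340,140,460,260)),("top",t,(190,165,300,275))):
  for cc,p in blobs(i,(12,120,60),(28,255,255),roi):
    r=cv2.minAreaRect((back(c,p,.029)[:,:2]*1000).astype(np.float32));print(c,cc,len(p),r)
for n in("lid_edge","lid_hinge"):print(n,models.place_of("scene",n)[:2])
E
```

```text
t: 11.05
eef_pos: [0.5368, 0.3166, 0.2076]
orientation: [0.729, 0.684, -0.0, -0.001]
ft_force: [-0.1, -0.5, 0.3]
width: 0.0551
t: 11.18
eef_pos: [0.5378, 0.313, 0.2082]
orientation: [0.731, 0.683, -0.0, 0.0]
ft_force: [-0.5, 0.1, -0.2]
width: 0.0379
scene [398.02754821 200.45730028] 363 ((531.8834228515625, 167.05702209472656), (56.119197845458984, 38.89396286010742), 86.24141693115234)
top [247.55672823 219.11873351] 379 ((530.1697998046875, 163.6088104248047), (59.1951789855957, 36.449440002441406), 87.03416442871094)
lid_edge [{'at': [0.1991, -0.3269, 0.0446], 'conf': 0.96}]
lid_hinge [{'at': [0.1905, -0.2382, 0.0436], 'conf': 0.82}, {'at': [0.537, 0.2056, 0.0391], 'conf': 0.68}]
```

View pics/f.png

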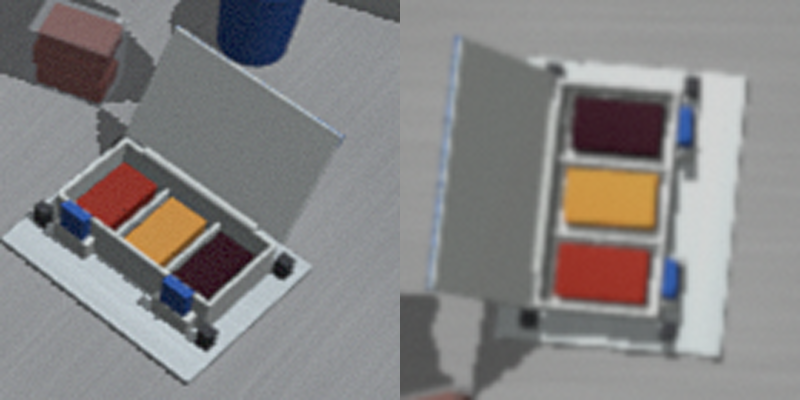

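The scene and top crops both show the amber bar lying flat in the middle place, at (165,232) and (610,198). It is centred and the same size as its neighbours. Next I lower the closed fingers behind the lid and push it over.

```bash
python3 -m jog '[-0.005,0.003,-0.02,0,0,0, 0,0,-0.04,0,0,0, 0,0,-0.04,0,0,0, 0,0,0,0,0,0, 0,0,0,0,0,0]'
python3 -m jog '[0,-0.02,0,0,0,0, 0,-0.02,0,0,0,0, 0,-0.015,0.003,0,0,0, 0,-0.015,0.005,0,0,0, 0,-0.015,0.005,0,0,0, 0,0,0,0,0,0]'
```

```text
t: 12.0
eef_pos: [0.5334, 0.3166, 0.1099]
orientation: [0.731, 0.683, 0.001, 0.0]
ft_force: [0.4, -0.3, 0.9]
width: -0.0
t: 12.75
eef_pos: [0.5332, 0.2305, 0.122]
orientation: [0.731, 0.682, 0.0, 0.0]
ft_force: [0.4, 1.0, -0.8]
width: -0.0
```

```bash
python3 -m jog '[0,-0.015,-0.005,0,0,0, 0,-0.010,-0.002,0,0,0, 0,-0.010,-0.002,0,0,0, 0,0,0,0,0,0]'
python3 -m jog '[0,-0.010,-0.004,0,0,0, -0.001,-0.010,-0.005,0,0,0, -0.001,-0.010,-0.006,0,0,0, -0.001,-0.010,-0.007,0,0,0, 0,0,0,0,0,0]'
python3 -m jog '[-0.001,-0.010,-0.009,0,0,0, -0.001,-0.010,-0.009,0,0,0, 0,0,0,0,0,0, 0,0,0,0,0,0]'
```

```text
t: 13.25
eef_pos: [0.5328, 0.1957, 0.1121]
orientation: [0.731, 0.682, -0.0, 0.0]
ft_force: [-0.4, -0.2, -0.2]
width: 0.0
t: 13.88
eef_pos: [0.5295, 0.1556, 0.0898]
orientation: [0.731, 0.682, -0.001, -0.0]
ft_force: [0.1, 0.8, 1.1]
width: 0.0001
t: 14.38
eef_pos: [0.5278, 0.1368, 0.0723]
orientation: [0.731, 0.683, 0.0, -0.0]
ft_force: [-0.4, 0.3, 0.4]
width: -0.0
```

```bash
python3 - <<'E'
from h import *
im=imaging.grab_frame("scene")
cv2.imwrite("pics/g.png",cv2.resize(im[110:260,330:480],(500,500),interpolation=cv2.INTER_CUBIC)[...,::-1])
E
```

```text
(no output)
```

View pics/g.png

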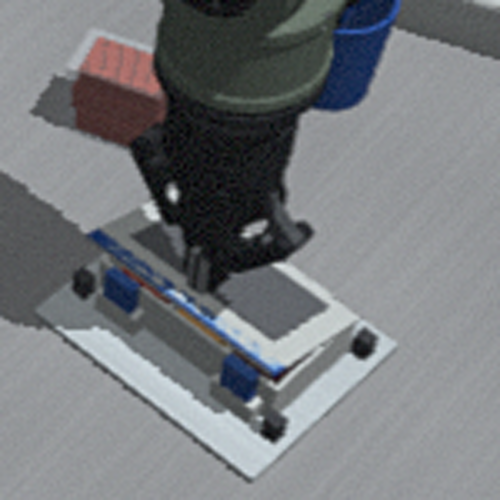

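The lid has swung over. Its blue edge runs from (95,235) to (280,370), just above the catches, with the fingertip near its middle. Now pressing down.

```bash
python3 -m jog '[0,-0.008,-0.006,0,0,0, 0,-0.005,-0.006,0,0,0, -0.001,-0.003,-0.004,0,0,0, 0,0,0,0,0,0]'
python3 -m jog '[0,0,-0.003,0,0,0, 0,0,-0.002,0,0,0, 0,0,-0.002,0,0,0, 0,0,0,0,0,0]'
```

```text
t: 14.92
eef_pos: [0.5265, 0.1203, 0.0559]
orientation: [0.731, 0.683, -0.0, -0.0]
ft_force: [-0.8, 1.3, -0.5]
width: -0.0003
t: 15.42
eef_pos: [0.5268, 0.1203, 0.0494]
orientation: [0.731, 0.683, -0.0, 0.0]
ft_force: [-0.8, -2.3, 3.7]
width: -0.0
```

```bash
python3 -m jog '[0,0,-0.002,0,0,0, 0,0,0,0,0,0]'
python3 -m jog '[0,0,-0.002,0,0,0, 0,0,0,0,0,0]'; python3 -m jog '[0,0,-0.001,0,0,0, 0,0,0,0,0,0]'
```

```text
t: 15.68
eef_pos: [0.5268, 0.1202, 0.0474]
orientation: [0.731, 0.683, -0.0, 0.0]
ft_force: [-0.9, -3.2, 4.7]
width: -0.0005
t: 15.92
eef_pos: [0.5269, 0.1202, 0.0457]
orientation: [0.731, 0.683, -0.0, 0.0]
ft_force: [-2.3, -4.1, 12.3]
width: -0.0003
t: 16.18
eef_pos: [0.5269, 0.1202, 0.0454]
orientation: [0.731, 0.683, 0.0, 0.0]
ft_force: [-5.8, -4.0, 28.6]
width: 0.0001
```

It now meets a hard stop at z≈0.0455, where the shut lid's outer face should be (0.046). Retreating to check.

```bash
python3 -m jog '[0,0,0.01,0,0,0, 0,0,0.04,0,0,0, 0,0,0.05,0,0,0, -0.02,-0.05,0.03,0,0,0, -0.02,-0.05,0,0,0,0, 0,-0.05,0,0,0,0, 0,-0.05,0,0,0,0, 0,-0.05,0,0,0,0, 0,0,0,0,0,0]'
python3 - <<'E'
from h import *
im=imaging.grab_frame("scene");t=imaging.grab_frame("top")
a=cv2.resize(im[150:260,335:445],(400,400),interpolation=cv2.INTER_CUBIC)
b=cv2.resize(t[165:275,190:300],(400,400),interpolation=cv2.INTER_CUBIC)
cv2.imwrite("pics/i.png",np.hstack([a,b])[...,::-1])
cv2.imwrite("pics/j.png",im[...,::-1])
for c in("scene","top"):
  print(c,"edge",models.place_of(c,"lid_edge")[:2])
E
```

```text
t: 17.3
eef_pos: [0.4862, -0.1329, 0.1744]
orientation: [0.732, 0.681, -0.0, 0.001]
ft_force: [-0.3, 0.9, 0.0]
width: -0.0001
scene edge [{'at': [0.5257, 0.112, 0.044], 'conf': 0.8}, {'at': [0.1951, -0.329, 0.0451], 'conf': 0.74}]
top edge [{'at': [0.198, -0.3288, 0.0464], 'conf': 0.66}, {'at': [0.525, 0.1154, 0.0417], 'conf': 0.56}]
```

View pics/i.png

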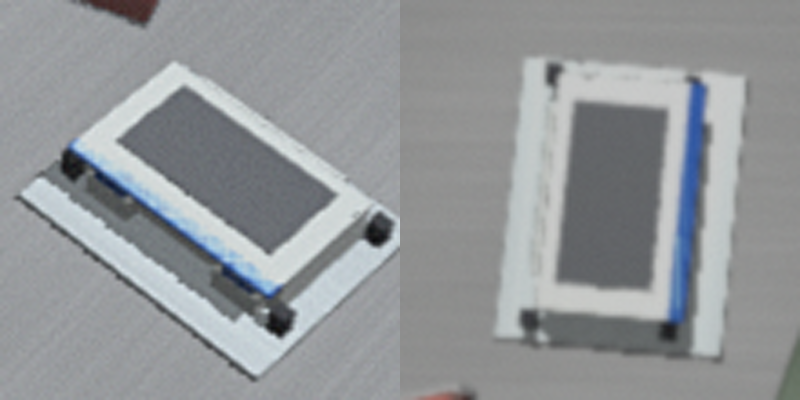

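View pics/j.png

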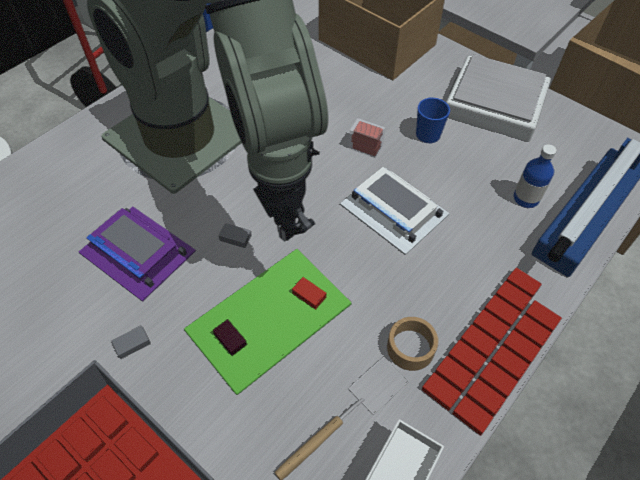

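The lid is level with its blue edge over both catches, from (70,148) to (275,292), and nothing else has moved. Handing in.

```bash
python3 -c "
from cell import ticket;print(ticket.close_job())"
```

```text
the job is handed in; nothing more can be done
None
```

The amber bar is in the tub's middle place and the lid is shut over both catches. I handed the job in after about 17 s of robot time.

- **Bar:** I gripped it near its top on the green board and released it about 12 mm above the floor of the empty place. Before the lid went over, both cameras showed it flat and centred, within a few mm, with the same yaw as the tub.
- **Lid:** I pushed it over from behind with closed fingers and pressed its free edge. Force rose to about 29 N at a hard stop with the fingertip at z = 0.0454 m; a shut lid's outer face should be at 0.046 m. After I retreated, the pictures showed the lid level. The networks put its edge at z = 0.042 to 0.044 m, a little low but about within their 4 mm accuracy.
- **Rest of the bench:** the red and dark bars, the look-alikes and the other things look unmoved in the last picture, and the arm stands clear.

No check failed. I judged the catch position only from the pictures and the hard stop, since it could not be measured directly. One malformed `jog` command was refused at the start and moved nothing.

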